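# Make up the cutting and polishing kits

### The job

Make up two wheel kits for the glass cutters: the blue tray gets the dark grinding wheel, the green dressing stone and the brass collar; the yellow tray gets the cork wheel and the white jar with the red lid. Each wheel lies flat in its tray's large bay, hub up and set down gently, never dropped; each other thing stands upright on the floor of a small bay of its own, either one. Leave the white wheel, the blue-lidded jar and the glass tumbler standing where they are.

Things in the scene. Friction and masses are not known exactly. Their poses are not given: they have to be found in the camera images.
- tray_blue: Blue tray, fixed; 184 (x) x 128 (y) mm; floor 4 mm, walls and dividers 4 mm thick, tops 16 mm above the bench. Origin: centre of underside; x points away from the robot within 15 degrees. Three open bays: a large wheel bay at the far (+x) end, inside 112 (x) x 120 (y) mm, centre at x +32, y 0; two small bays at the near end, inside 60 (x) x 58 (y) mm, centres at x -58, y +31 and -31.
- tray_yellow: Yellow tray, fixed; 184 (x) x 128 (y) mm; floor 4 mm, walls and dividers 4 mm thick, tops 16 mm above the bench. Origin: centre of underside; x points away from the robot within 15 degrees. Three open bays: a large wheel bay at the far (+x) end, inside 112 (x) x 120 (y) mm, centre at x +32, y 0; two small bays at the near end, inside 60 (x) x 58 (y) mm, centres at x -58, y +31 and -31.
- wheel_dark: Dark, nearly black grinding wheel, 88 mm in diameter and 18 mm thick, lying flat, with a plain steel hub 26 mm in diameter standing up 38 mm from the middle of its upper face (top of the hub 56 mm above the wheel's underside): pick it up by the hub. Origin: centre of the underside, z up along the hub. About 0.3 kg. Goes in the blue tray.
- wheel_cork: Brown cork polishing wheel, 88 mm in diameter and 18 mm thick, lying flat, with a plain steel hub 26 mm in diameter standing up 38 mm from the middle of its upper face (top of the hub 56 mm above the wheel's underside): pick it up by the hub. Origin: centre of the underside, z up along the hub. About 0.18 kg. Goes in the yellow tray.
- stone: Green dressing stone, a rectangular block 40 mm (x) by 24 mm (y) by 40 mm high, about 0.09 kg. Origin: centre of the underside, z up. Goes in the blue tray.
- collar: Brass clamp collar, an upright cylinder 40 mm in diameter and 40 mm high, about 0.2 kg, with a dark spot (bore) in its top. Origin: centre of the underside, z up. Goes in the blue tray.
- jar_red: Jar of polishing paste: closed white plastic jar with a red lid, an upright cylinder 42 mm in diameter and 60 mm high, about 0.12 kg. Origin: centre of the underside, z up. Goes in the yellow tray.
- wheel_white: White grinding wheel, 88 mm in diameter and 18 mm thick, lying flat, with a plain steel hub 26 mm in diameter standing up 38 mm from the middle of its upper face (top of the hub 56 mm above the wheel's underside): pick it up by the hub. Origin: centre of the underside, z up along the hub. About 0.3 kg. Spare stock, not wanted: stays where it is.
- jar_blue: Closed grey plastic jar with a blue lid, 42 mm in diameter and 60 mm high, loose. Origin: centre of the underside. Spare stock, not wanted: stays where it is.
- tumbler: Glass tumbler, 72 mm in diameter at the rim and 80 mm high, loose and fragile. Origin: centre of the underside. A workpiece: stays where it is.

How it is judged:
At the end, for the whole second after the job is handed in: Wheels flat in their large bays (within 16 mm in tray x, 20 mm in y of its centre); stone and collar in one blue small bay each, jar in a yellow one (within 22 mm in x and y); all on the tray floor, upright within 0.12 rad, still; white wheel, blue-lidded jar, tumbler moved under 3 cm (x of wheel_dark in the frame of tray_blue between 0.016 and 0.048 m and y of wheel_dark in the frame of tray_blue between -0.02 and 0.02 m and z of wheel_dark in the frame of tray_blue between 0 and 0.008 m and angle between each of wheel_dark, wheel_cork, stone, collar, jar_red's own z axis and vertical below 0.12 rad and linear speed of each of wheel_dark, wheel_cork, stone, collar, jar_red below 0.02 m/s and angular speed of each of wheel_dark, wheel_cork, stone, collar, jar_red below 0.2 rad/s and x of wheel_cork in the frame of tray_yellow between 0.016 and 0.048 m and y of wheel_cork in the frame of tray_yellow between -0.02 and 0.02 m and z of wheel_cork in the frame of tray_yellow between 0 and 0.008 m and z of stone in the frame of tray_blue between 0 and 0.008 m and z of collar in the frame of tray_blue between 0 and 0.008 m and z of jar_red in the frame of tray_yellow between 0 and 0.008 m and (((x of stone in the frame of tray_blue between -0.08 and -0.036 m and y of stone in the frame of tray_blue between 0.009 and 0.053 m) and (x of collar in the frame of tray_blue between -0.08 and -0.036 m and y of collar in the frame of tray_blue between -0.053 and -0.009 m)) or ((x of stone in the frame of tray_blue between -0.08 and -0.036 m and y of stone in the frame of tray_blue between -0.053 and -0.009 m) and (x of collar in the frame of tray_blue between -0.08 and -0.036 m and y of collar in the frame of tray_blue between 0.009 and 0.053 m))) and ((x of jar_red in the frame of tray_yellow between -0.08 and -0.036 m and y of jar_red in the frame of tray_yellow between 0.009 and 0.053 m) or (x of jar_red in the frame of tray_yellow between -0.08 and -0.036 m and y of jar_red in the frame of tray_yellow between -0.053 and -0.009 m)) and distance of each of wheel_white, jar_blue, tumbler from where it was at the start of the episode below 0.03 m); the robot touches nothing.
It fails at once if the white wheel is moved more than 3 cm or tipped (distance of wheel_white from where it was at the start of the episode above 0.03 m or angle between wheel_white's own z axis and vertical above 0.3 rad).
It fails at once if the blue-lidded jar is moved more than 3 cm or tipped (distance of jar_blue from where it was at the start of the episode above 0.03 m or angle between jar_blue's own z axis and vertical above 0.3 rad).
It fails at once if the glass tumbler is moved more than 3 cm or tipped (distance of tumbler from where it was at the start of the episode above 0.03 m or angle between tumbler's own z axis and vertical above 0.3 rad).
It fails at once if the dark wheel is dropped: falls freely by about 2 cm or more (faster than 0.6 m/s while no finger touches it) (linear speed of wheel_dark above 0.6 m/s and contact force between wheel_dark and the fingers below 0.05 N).
It fails at once if the cork wheel is dropped: falls freely by about 2 cm or more (faster than 0.6 m/s while no finger touches it) (linear speed of wheel_cork above 0.6 m/s and contact force between wheel_cork and the fingers below 0.05 N).
It also fails if it takes over 120 s, if anything falls off the work surface, if the arm or the gripper's body presses on something with over 40 N, if the wrist force passes 120 N, or if a joint passes its speed limit or range.

### The arm

A 6-joint arm with a two-finger parallel gripper is mounted at the origin on the work surface. World frame = base frame: x ahead of the robot, y to its left, z up, the work surface at z = 0. Lengths are in m, angles in rad, forces in N, time in s.
With the tool pointing down it reaches from about 0.325 to 0.75 m from the base axis. Payload 7.6 kg.
Tool frame: the origin (TCP) lies on the centre line of the jaws, within the pads' length; the fingertips stand 8 mm ahead of it and the grasp point (between the pads) lies 11 mm behind it; z points along the fingers, y is the line along which they close (so a half turn about z gives the same grasp; the last joint's range is limited). The gripper opens to 85 mm and grips with 20 to 120 N. Pads are 22 mm wide; open, the fingers measure 114 mm over their backs; the gripper's body (76 mm by 85 mm) begins 54 mm behind the grasp point. The pads swing forward as they close: fully open they stand 13 mm farther back than shut.
Start: joints at [-1.258, 0.052, 1.401, -0, 1.689, -0.07], TCP at [0.196, -0.487, 0.239] pointing down, gripper open.
Joint ranges: [-2.9, 2.9], [-0.91, 2.17], [0.12, 2.37], [-1.06, 4.2], [0.26, 2.73], [-2.93, 2.93]. Speed limits (rad/s): [2.57, 2.57, 3.01, 3.14, 3.14, 3.14].

### API

Orientations are given as a unit quaternion [x, y, z, w].
In Python, from cell import bot, imaging gives the robot as it stands.
- The arm moves only by the shell command python3 -m inch 'ROWS' [FORCE]. ROWS is JSON, a list of rows, each an object with "claw": the opening in per cent of the stroke, from 0 (shut) to 100 (fully open); "offset": the shift along the world's x, y, z normalised to -1 to 1, where 1 is 4 cm, a list of three; "rot": the turn, a rotation vector about the world's x, y, z normalised to -1 to 1, where 1 is 0.1 rad, a list of three. In form: [{"claw": claw, "offset": [tx, ty, tz], "rot": [rx, ry, rz]}, ...]. A call has exactly 10 rows; each row shifts and turns the commanded pose from where the row before left it; what a row does not reach is not made up. A row lasts 1/12 s, in which the tool goes at most 41.7 mm and 7.16 degrees, less where a joint would pass 70% of its speed; a pose out of reach is approached as far as the arm can. A call with a number of a shift or a turn outside -1 to 1 is refused whole. A call with a gripper value outside its range is refused whole. The fingers move at their own pace and stop on an object; FORCE is the grip in N (left out, the last holds). Time passes only in rows, so rows that do not move let the fingers close, or fill a call up. It gives the time, the measured TCP pose, the force, the opening and the grip force at its end, in the units of the state.
- bot.get_state(): the state, without advancing time (a new reading comes with each control period).
- imaging.get_image(name): name is "scene" or "top" or "wrist"; returns a dict with "img" (420x560x3 uint8, red, green, blue), "range_z" (420x560 float32, m along the optical axis (not along the pixel's ray), 0 where there is no reading), "camera_matrix" (3x3 intrinsics, pixels), "k1" (the pictures are not rectified: a ray, as slopes to the right and down, at radius r is drawn at 1 + k1 r^2 times it, then the intrinsics apply), "xyz" and "attitude" of the camera in the world. Camera axes: x right, y up, looking along -z (the intrinsics and any distortion apply to the point x, -y, -z); pixel columns grow to the right and rows downward; lengths in m; the calibration is good to about 2 mm. A picture is of the moment at which its call begins.
- bot.job_done(): hands the job in; it is judged then, once.
The state is a dict: "clock": time; "qpos": joint angles; "qvel": joint speeds; "tau": joint torques, N m; "tool_pos": TCP position; "tcp_rot": TCP orientation; "force": force on the tool from outside, world axes, zero at the start; "moment": the same for the moment, N m; "width": finger opening in m; "grip_force": force on a finger pad.
Only numpy, scipy, OpenCV 4.12 (cv2) and the standard library are available. Lean on these libraries where they do the work, as an engineer would, in place of code of your own. Each camera call takes 0.05 s, during which the arm holds its last target. There are 200 camera calls.

## Working session

There is one attempt and no reset: what is moved stays moved. The work goes in short steps, Python scripts to look and compute and a shell command to move; the robot and the scene stay as the last step left them, time stands still between calls to the robot, and variables do not carry over. Pictures are saved under pics/ and viewed, at most 14 in all, crops included, and the job is handed in when it is done.

```bash
ls; mkdir -p pics
cat > h.py <<'E'
import numpy as np, cv2
from cell import bot, imaging
from scipy.spatial.transform import Rotation as R
def cam(name):
    d=imaging.get_image(name); return d
def pts(d):
    K=np.array(d["camera_matrix"]); h,w=d["range_z"].shape
    u,v=np.meshgrid(np.arange(w),np.arange(h))
    x=(u-K[0,2])/K[0,0]; y=(v-K[1,2])/K[1,1]
    k=d["k1"]; a,b=x.copy(),y.copy()
    for _ in range(8):
        s=1+k*(a*a+b*b); a,b=x/s,y/s
    z=d["range_z"]
    P=np.stack([a*z,-b*z,-z],-1)
    q=np.array(d["attitude"])
    M=R.from_quat(q).as_matrix() if q.size==4 else q.reshape(3,3)
    W=P@M.T+np.array(d["xyz"]); W[z==0]=np.nan
    return W
def save(d,n): cv2.imwrite("pics/"+n,cv2.cvtColor(d["img"],cv2.COLOR_RGB2BGR))
E
python3 - <<'E'
from h import *
for n in ("top","scene"):
    d=cam(n); save(d,n+"0.png"); np.savez("pics/"+n+"0.npz",W=pts(d),img=d["img"]); print(n,d["xyz"],d["attitude"],d["k1"],(d["range_z"]==0).mean())
print(bot.get_state())
E
```

```text
pics
top [ 0.47354758 -0.01662421  1.03546231] [-0.03367783  0.01004578  0.71503173 -0.69820808] -0.02986617158543472 0.003979591836734694
scene [ 1.05283104 -0.7624367   0.71762165] [0.43521945 0.13775625 0.25370706 0.85278366] 0.04137892140212464 0.004013605442176871
{'clock': 0.1, 'qpos': array([-1.25823889e+00,  5.27990650e-02,  1.40160984e+00,  3.28537031e-05,
        1.68860952e+00, -7.03034691e-02]), 'qvel': array([ 0.00022267, -0.00092232, -0.00185909, -0.00058424, -0.00038014,
       -0.00218407]), 'tau': array([ 1.44867052e-03, -3.82583785e+01, -3.60987496e+01, -8.28885675e-06,
        4.76685731e-03, -1.20519113e-05]), 'tool_pos': array([ 0.1960768 , -0.48673616,  0.23855015]), 'tcp_rot': array([ 9.81732462e-01,  1.90265250e-01, -6.99441581e-05, -7.09636011e-04]), 'force': array([-0.43268873, -0.78442982, -0.1026061 ]), 'moment': array([-0.01444983, -0.06877316, -0.05244342]), 'grip_force': 0.0, 'width': 0.08540513258180572}
```

View pics/top0.png

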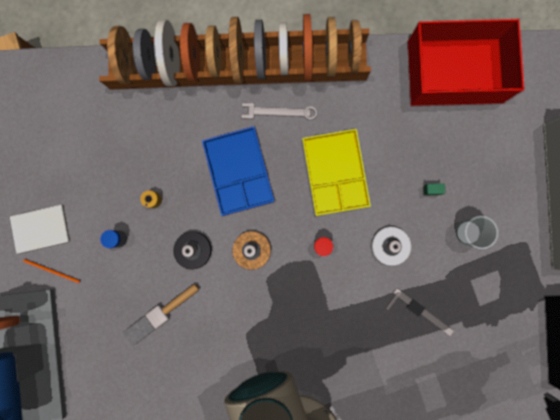

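View pics/scene0.png

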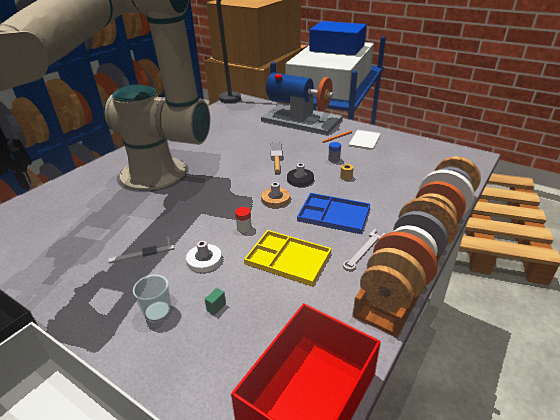

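The top view shows the blue tray at (239,171) and the yellow tray at (337,172). The dark wheel is at (192,250), cork (251,250), red jar (323,246), white wheel (392,246), stone (434,188), collar (150,199), blue jar (112,239) and tumbler (478,232). The scene view agrees, with everything upright.

Run:
```python
from h import *
f=np.load("pics/top0.npz"); W,img=f["W"],f["img"]
hsv=cv2.cvtColor(img,cv2.COLOR_RGB2HSV)
c=dict(dark=(192,250),cork=(251,250),jar=(323,246),white=(392,246),stone=(434,188),collar=(150,199),bjar=(112,239),tumbler=(478,232))
hz=dict(dark=(.047,.065),cork=(.047,.065),white=(.047,.065),jar=(.05,.07),bjar=(.05,.07),stone=(.032,.048),collar=(.032,.048),tumbler=(.06,.1))
print("bench z",np.nanmedian(W[280:300,40:100,2]))
for n,(u,v) in c.items():
    m=np.zeros(W.shape[:2],bool); m[v-25:v+25,u-25:u+25]=1
    z=W[...,2]; t=m&(z>hz[n][0])&(z<hz[n][1]); P=W[t]
    if len(P)<5: print(n,len(P));continue
    (cx,cy),(w,h),a=cv2.minAreaRect(P[:,:2].astype(np.float32))
    print(n,len(P),"mean",P.mean(0).round(4),"rect",round(cx,4),round(cy,4),round(w,4),round(h,4),round(a,1))
    if n in("dark","cork","white"):
        t=m&(z>.010)&(z<.025);P=W[t];print("   disc",cv2.minEnclosingCircle(P[:,:2].astype(np.float32)))
for n,lo,hi in(("blue",(105,120,60),(125,255,255)),("yellow",(24,150,100),(36,255,255))):
    m=cv2.inRange(hsv,lo,hi); m[:, :195]=0; m[:110]=0
    k,l,s,_=cv2.connectedComponentsWithStats(m); i=1+s[1:,4].argmax()
    t=(l==i)&(W[...,2]>.011)&(W[...,2]<.021)
    t2=(l==i)
    for q in(t,t2):
        r=cv2.minAreaRect(W[q&~np.isnan(W[...,0])][:,:2].astype(np.float32)); print(n,q.sum(),np.round(r[0],4),np.round(r[1],4),r[2])
```

```text
bench z 0.0008202817000326768
dark 115 mean [0.445  0.228  0.0559] rect 0.4452 0.229 0.0239 0.0252 27.4
   disc ((0.4451596438884735, 0.22935210168361664), 0.04454238712787628)
cork 109 mean [0.4421 0.0902 0.056 ] rect 0.4422 0.0906 0.0238 0.0247 25.4
   disc ((0.44235560297966003, 0.09059660136699677), 0.044111255556344986)
jar 282 mean [ 0.4484 -0.0727  0.0599] rect 0.4483 -0.0722 0.0391 0.0394 89.2
white 116 mean [ 0.4446 -0.2298  0.0556] rect 0.4445 -0.2307 0.0259 0.022 89.0
   disc ((0.44473549723625183, -0.23047727346420288), 0.04411887377500534)
stone 206 mean [ 0.5716 -0.3279  0.0398] rect 0.5716 -0.3286 0.0408 0.0232 88.5
collar 246 mean [0.5651 0.3213 0.0403] rect 0.5655 0.3223 0.0376 0.0382 3.8
bjar 285 mean [0.475  0.404  0.0599] rect 0.4751 0.4058 0.0426 0.0382 89.1
tumbler 416 mean [ 0.4706 -0.4131  0.074 ] rect 0.4707 -0.4088 0.0703 0.0686 87.8
blue 622 [0.6274 0.1195] [0.1837 0.1286] 13.794208526611328
blue 4287 [0.627  0.1206] [0.1839 0.1309] 13.762624740600586
yellow 584 [ 0.6182 -0.1091] [0.1837 0.1274] 8.340550422668457
yellow 4356 [ 0.6183 -0.109 ] [0.1837 0.1274] 8.213342666625977
```

```bash
python3 -m inch '[{"claw":100,"offset":[0.9,0.38,-0.1],"rot":[0,0,1]},{"claw":100,"offset":[0.9,0.38,-0.1],"rot":[0,0,1]},{"claw":100,"offset":[0.9,0.38,-0.1],"rot":[0,0,1]},{"claw":100,"offset":[0.9,0.38,-0.1],"rot":[0,0,1]},{"claw":100,"offset":[0.9,0.38,-0.1],"rot":[0,0,1]},{"claw":100,"offset":[0.9,0.38,-0.1],"rot":[0,0,1]},{"claw":100,"offset":[0.9,0.38,-0.1],"rot":[0,0,1]},{"claw":100,"offset":[0.9,0.38,-0.1],"rot":[0,0,1]},{"claw":100,"offset":[0.9,0.38,-0.1],"rot":[0,0,1]},{"claw":100,"offset":[0.9,0.38,-0.1],"rot":[0,0,1]}]' 40
```

```text
clock: 0.93
tool_pos: [0.5576, -0.3338, 0.1985]
tcp_rot: [0.769, 0.64, -0.0, -0.0]
force: [-0.7, -2.0, -0.0]
width: 0.0856
grip_force: 0.0
```

```bash
python3 -m inch '[{"claw":100,"offset":[0.2,0.08,-0.2],"rot":[0,0,0.8]},{"claw":100,"offset":[0.15,0.06,-0.2],"rot":[0,0,0.77]},{"claw":100,"offset":[0,0,-0.9],"rot":[0,0,0]},{"claw":100,"offset":[0,0,-0.9],"rot":[0,0,0]},{"claw":100,"offset":[0,0,-0.9],"rot":[0,0,0]},{"claw":100,"offset":[0,0,-0.8],"rot":[0,0,0]},{"claw":100,"offset":[0,0,-0.36],"rot":[0,0,0]},{"claw":100,"offset":[0,0,-0.2],"rot":[0,0,0]},{"claw":0,"offset":[0,0,0],"rot":[0,0,0]},{"claw":0,"offset":[0,0,0],"rot":[0,0,0]}]' 40
```

```text
clock: 1.77
tool_pos: [0.571, -0.33, 0.0228]
tcp_rot: [0.718, 0.696, 0.0, 0.001]
force: [0.6, -0.3, 0.8]
width: 0.0636
grip_force: 0.0
```

```bash
python3 -m inch '[{"claw":0,"offset":[0,0,0],"rot":[0,0,0]},{"claw":0,"offset":[0,0,0],"rot":[0,0,0]},{"claw":0,"offset":[0,0,0],"rot":[0,0,0]},{"claw":0,"offset":[0,0,0],"rot":[0,0,0]},{"claw":0,"offset":[0,0,0],"rot":[0,0,0]},{"claw":0,"offset":[0,0,0],"rot":[0,0,0]},{"claw":0,"offset":[0,0,0.2],"rot":[0,0,0]},{"claw":0,"offset":[0,0,0.4],"rot":[0,0,0]},{"claw":0,"offset":[0,0,0.6],"rot":[0,0,0]},{"claw":0,"offset":[0,0,0.8],"rot":[0,0,0]}]' 40
```

```text
clock: 2.6
tool_pos: [0.5687, -0.3285, 0.0991]
tcp_rot: [0.718, 0.696, -0.001, -0.003]
force: [0.2, 0.0, -0.8]
width: 0.023
grip_force: 39.7
```

```bash
python3 -m inch '[{"claw":0,"offset":[0.02,0.5,0.1],"rot":[0,0,0.27]},{"claw":0,"offset":[0.02,0.9,0.1],"rot":[0,0,0.27]},{"claw":0,"offset":[0.02,1,0],"rot":[0,0,0.27]},{"claw":0,"offset":[0.02,1,0],"rot":[0,0,0.27]},{"claw":0,"offset":[0.02,1,0],"rot":[0,0,0.27]},{"claw":0,"offset":[0.02,1,0],"rot":[0,0,0.27]},{"claw":0,"offset":[0.02,1,0],"rot":[0,0,0.27]},{"claw":0,"offset":[0.02,1,0],"rot":[0,0,0.27]},{"claw":0,"offset":[0.02,1,0],"rot":[0,0,0.27]},{"claw":0,"offset":[0.02,0.9,0],"rot":[0,0,0.27]}]' 40
```

```text
clock: 3.43
tool_pos: [0.5776, 0.045, 0.1093]
tcp_rot: [0.617, 0.787, 0.0, -0.0]
force: [1.1, -0.1, -1.3]
width: 0.0234
grip_force: 39.7
```

```bash
python3 -m inch '[{"claw":0,"offset":[0,0.5,0],"rot":[0,0,0]},{"claw":0,"offset":[0.02,0.25,0],"rot":[0,0,0]},{"claw":0,"offset":[0,0,-0.6],"rot":[0,0,0]},{"claw":0,"offset":[0,0,-0.6],"rot":[0,0,0]},{"claw":0,"offset":[0,0,-0.4],"rot":[0,0,0]},{"claw":0,"offset":[0,0,-0.2],"rot":[0,0,0]},{"claw":0,"offset":[0,0,-0.1],"rot":[0,0,0]},{"claw":0,"offset":[0,0,-0.1],"rot":[0,0,0]},{"claw":0,"offset":[0,0,-0.05],"rot":[0,0,0]},{"claw":0,"offset":[0,0,0],"rot":[0,0,0]}]' 40
```

```text
clock: 4.27
tool_pos: [0.5794, 0.0724, 0.0275]
tcp_rot: [0.618, 0.786, 0.0, 0.0]
force: [0.3, 0.2, 0.2]
width: 0.0231
grip_force: 39.8
```

```bash
python3 -m inch '[{"claw":0,"offset":[0,0.08,-0.04],"rot":[0,0,0]},{"claw":0,"offset":[0,0,0],"rot":[0,0,0]},{"claw":60,"offset":[0,0,0],"rot":[0,0,0]},{"claw":60,"offset":[0,0,0],"rot":[0,0,0]},{"claw":60,"offset":[0,0,0],"rot":[0,0,0]},{"claw":60,"offset":[0,0,0],"rot":[0,0,0]},{"claw":60,"offset":[0,0,0.3],"rot":[0,0,0]},{"claw":60,"offset":[0,0,0.6],"rot":[0,0,0]},{"claw":60,"offset":[0,0,0.8],"rot":[0,0,0]},{"claw":60,"offset":[0,0,0.6],"rot":[0,0,0]}]' 40
```

```text
clock: 5.1
tool_pos: [0.5793, 0.0759, 0.1204]
tcp_rot: [0.618, 0.786, 0.001, 0.001]
force: [0.6, 0.1, -0.2]
width: 0.0511
grip_force: 0.0
```

```bash
python3 -m inch '[{"claw":100,"offset":[-0.05,0.5,0.2],"rot":[0,0,0]},{"claw":100,"offset":[-0.05,0.9,0],"rot":[0,0,0]},{"claw":100,"offset":[-0.05,0.95,0],"rot":[0,0,0]},{"claw":100,"offset":[-0.05,0.95,0],"rot":[0,0,0]},{"claw":100,"offset":[-0.05,0.95,0],"rot":[0,0,0]},{"claw":100,"offset":[-0.05,0.95,0],"rot":[0,0,0]},{"claw":100,"offset":[-0.05,0.6,0],"rot":[0,0,0]},{"claw":100,"offset":[0,0.3,0],"rot":[0,0,0]},{"claw":100,"offset":[0,0.1,0],"rot":[0,0,0]},{"claw":100,"offset":[0,0,0],"rot":[0,0,0]}]' 40
python3 - <<'E'
from h import *
d=cam("wrist");save(d,"w1.png")
W=pts(d);hsv=cv2.cvtColor(d["img"],cv2.COLOR_RGB2HSV)
z=W[...,2];t=(z>.034)&(z<.046)&(hsv[...,0]>12)&(hsv[...,0]<35)&(hsv[...,1]>90)
P=W[t][:,:2].astype(np.float32);print(len(P),cv2.minAreaRect(P) if len(P) else 0)
E
```

```text
clock: 5.93
tool_pos: [0.565, 0.3237, 0.1256]
tcp_rot: [0.618, 0.787, -0.0, 0.0]
force: [1.1, -0.5, -0.8]
width: 0.0859
grip_force: 0.0
2168 ((0.5624819397926331, 0.3217080533504486), (0.038445908576250076, 0.03883741796016693), 14.578258514404297)
```

View pics/w1.png

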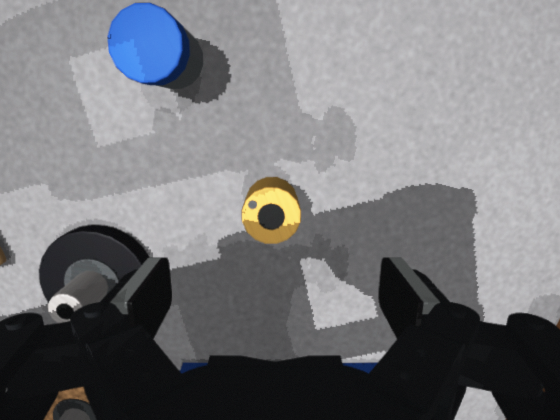

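The wrist view shows the collar upright at (271,212). The blue jar at (148,42) and the dark wheel's hub at (66,305) are well clear of it.

```bash
python3 -m inch '[{"claw":100,"offset":[-0.02,-0.04,-0.6],"rot":[0,0,0]},{"claw":100,"offset":[0,0,-0.8],"rot":[0,0,0]},{"claw":100,"offset":[0,0,-0.7],"rot":[0,0,0]},{"claw":100,"offset":[0,0,-0.4],"rot":[0,0,0]},{"claw":100,"offset":[0,0,-0.14],"rot":[0,0,0]},{"claw":0,"offset":[0,0,0],"rot":[0,0,0]},{"claw":0,"offset":[0,0,0],"rot":[0,0,0]},{"claw":0,"offset":[0,0,0],"rot":[0,0,0]},{"claw":0,"offset":[0,0,0],"rot":[0,0,0]},{"claw":0,"offset":[0,0,0],"rot":[0,0,0]}]' 50
python3 -m inch '[{"claw":0,"offset":[0,0,0],"rot":[0,0,0]},{"claw":0,"offset":[0,0,0],"rot":[0,0,0]},{"claw":0,"offset":[0,0,0.2],"rot":[0,0,0]},{"claw":0,"offset":[0,0,0.5],"rot":[0,0,0]},{"claw":0,"offset":[0,0,0.7],"rot":[0,0,0]},{"claw":0,"offset":[0,0,0.7],"rot":[0,0,0]},{"claw":0,"offset":[0,-0.2,0.3],"rot":[0,0,0]},{"claw":0,"offset":[0,-0.5,0],"rot":[0,0,0]},{"claw":0,"offset":[0,-0.7,0],"rot":[0,0,0]},{"claw":0,"offset":[0,-0.8,0],"rot":[0,0,0]}]' 50
```

```text
clock: 6.82
tool_pos: [0.5653, 0.3226, 0.0222]
tcp_rot: [0.618, 0.786, 0.002, 0.001]
force: [-0.2, -0.4, 6.3]
width: 0.0385
grip_force: 51.0
clock: 7.65
tool_pos: [0.5635, 0.2336, 0.1153]
tcp_rot: [0.617, 0.787, -0.0, -0.0]
force: [1.7, 0.2, -1.8]
width: 0.0384
grip_force: 50.7
```

```bash
python3 -m inch '[{"claw":0,"offset":[0,-0.8,0],"rot":[0,0,0]},{"claw":0,"offset":[0,-0.8,0],"rot":[0,0,0]},{"claw":0,"offset":[0,-0.5,0],"rot":[0,0,0]},{"claw":0,"offset":[0,-0.3,0],"rot":[0,0,0]},{"claw":0,"offset":[0,0,-0.4],"rot":[0,0,0]},{"claw":0,"offset":[0,0,-0.7],"rot":[0,0,0]},{"claw":0,"offset":[0,0,-0.6],"rot":[0,0,0]},{"claw":0,"offset":[0,0,-0.3],"rot":[0,0,0]},{"claw":0,"offset":[0,0,-0.1],"rot":[0,0,0]},{"claw":0,"offset":[0,0,-0.08],"rot":[0,0,0]}]' 50
python3 -m inch '[{"claw":0,"offset":[0,0,-0.04],"rot":[0,0,0]},{"claw":0,"offset":[0,0,0],"rot":[0,0,0]},{"claw":0,"offset":[0,0,0],"rot":[0,0,0]},{"claw":68,"offset":[0,0,0],"rot":[0,0,0]},{"claw":68,"offset":[0,0,0],"rot":[0,0,0]},{"claw":68,"offset":[0,0,0],"rot":[0,0,0]},{"claw":68,"offset":[0,0,0],"rot":[0,0,0]},{"claw":68,"offset":[0,0,0.3],"rot":[0,0,0]},{"claw":68,"offset":[0,0,0.7],"rot":[0,0,0]},{"claw":68,"offset":[0,0,0.9],"rot":[0,0,0]}]' 50
```

```text
clock: 8.48
tool_pos: [0.564, 0.1384, 0.0282]
tcp_rot: [0.618, 0.786, -0.0, -0.0]
force: [0.1, 0.3, -1.6]
width: 0.0388
grip_force: 50.7
clock: 9.32
tool_pos: [0.5625, 0.1379, 0.1019]
tcp_rot: [0.618, 0.786, -0.002, -0.002]
force: [0.6, 0.5, 0.4]
width: 0.0582
grip_force: 0.0
```

```bash
python3 -m inch '[{"claw":100,"offset":[0,0,0.5],"rot":[0,0,0]},{"claw":100,"offset":[-0.5,0.38,0],"rot":[0,0,0]},{"claw":100,"offset":[-0.75,0.58,0],"rot":[0,0,0]},{"claw":100,"offset":[-0.75,0.58,0],"rot":[0,0,0]},{"claw":100,"offset":[-0.5,0.38,0],"rot":[0,0,0]},{"claw":100,"offset":[-0.3,0.25,0],"rot":[0,0,0]},{"claw":100,"offset":[-0.12,0.1,0],"rot":[0,0,0]},{"claw":100,"offset":[0,0,0],"rot":[0,0,0]},{"claw":100,"offset":[0,0,-0.2],"rot":[0,0,0]},{"claw":100,"offset":[0,0,-0.2],"rot":[0,0,0]}]' 50
python3 - <<'E'
from h import *
d=cam("wrist");save(d,"w2.png")
W=pts(d);z=W[...,2];t=(z>.048)&(z<.062)&(np.hypot(W[...,0]-.445,W[...,1]-.229)<.03)
P=W[t][:,:2].astype(np.float32);print(len(P),cv2.minEnclosingCircle(P) if len(P) else 0)
d=cam("top");save(d,"t2.png")
E
```

```text
clock: 10.15
tool_pos: [0.4484, 0.2285, 0.1069]
tcp_rot: [0.618, 0.786, 0.001, 0.001]
force: [-0.4, -0.3, -0.1]
width: 0.0855
grip_force: 0.0
1636 ((0.44177985191345215, 0.22846771776676178), 0.013032875023782253)
```

View pics/t2.png

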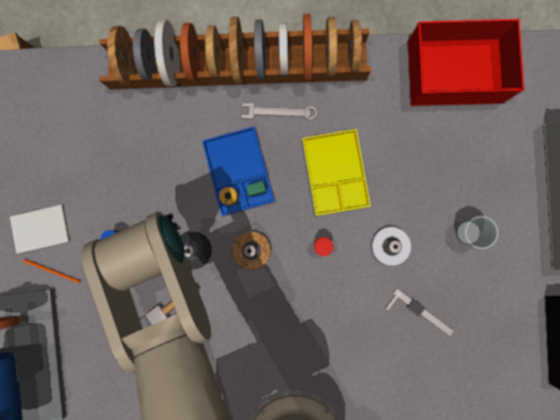

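The top view shows the collar at (228,196) and the stone at (256,187), each in its own blue bay. The arm is over the dark wheel.

```bash
python3 -m inch '[{"claw":100,"offset":[-0.1,0,-0.3],"rot":[0,0,0]},{"claw":100,"offset":[0,0,-0.6],"rot":[0,0,0]},{"claw":100,"offset":[0,0,-0.5],"rot":[0,0,0]},{"claw":100,"offset":[0,0,-0.3],"rot":[0,0,0]},{"claw":100,"offset":[0,0,-0.1],"rot":[0,0,0]},{"claw":0,"offset":[0,0,0],"rot":[0,0,0]},{"claw":0,"offset":[0,0,0],"rot":[0,0,0]},{"claw":0,"offset":[0,0,0],"rot":[0,0,0]},{"claw":0,"offset":[0,0,0],"rot":[0,0,0]},{"claw":0,"offset":[0,0,0],"rot":[0,0,0]}]' 90
python3 -m inch '[{"claw":0,"offset":[0,0,0],"rot":[0,0,0]},{"claw":0,"offset":[0,0,0],"rot":[0,0,0]},{"claw":0,"offset":[0,0,0],"rot":[0,0,0]},{"claw":0,"offset":[0,0,0.1],"rot":[0,0,0]},{"claw":0,"offset":[0,0,0.3],"rot":[0,0,0]},{"claw":0,"offset":[0,0,0.5],"rot":[0,0,0]},{"claw":0,"offset":[0,0,0.5],"rot":[0,0,0]},{"claw":0,"offset":[0,0,0.5],"rot":[0,0,0]},{"claw":0,"offset":[0,0,0.3],"rot":[0,0,0]},{"claw":0,"offset":[0,0,0.1],"rot":[0,0,0]}]' 90
```

```text
clock: 11.08
tool_pos: [0.4438, 0.2292, 0.0358]
tcp_rot: [0.618, 0.786, 0.001, 0.0]
force: [2.7, 1.7, 5.2]
width: 0.0256
grip_force: 7.1
clock: 11.92
tool_pos: [0.4442, 0.2293, 0.1295]
tcp_rot: [0.618, 0.786, 0.002, 0.001]
force: [0.1, 0.3, -2.7]
width: 0.0236
grip_force: 88.6
```

```bash
python3 -m inch '[{"claw":0,"offset":[0.3,-0.14,0],"rot":[0,0,0]},{"claw":0,"offset":[0.6,-0.28,0],"rot":[0,0,0]},{"claw":0,"offset":[0.75,-0.36,0],"rot":[0,0,0]},{"claw":0,"offset":[0.75,-0.36,0],"rot":[0,0,0]},{"claw":0,"offset":[0.75,-0.36,0],"rot":[0,0,0]},{"claw":0,"offset":[0.75,-0.36,0],"rot":[0,0,0]},{"claw":0,"offset":[0.7,-0.33,0],"rot":[0,0,0]},{"claw":0,"offset":[0.46,-0.21,0],"rot":[0,0,0]},{"claw":0,"offset":[0.3,-0.14,0],"rot":[0,0,0]},{"claw":0,"offset":[0,0,0],"rot":[0,0,0]}]' 90
python3 -m inch '[{"claw":0,"offset":[0,0,-0.2],"rot":[0,0,0]},{"claw":0,"offset":[0,0,-0.5],"rot":[0,0,0]},{"claw":0,"offset":[0,0,-0.5],"rot":[0,0,0]},{"claw":0,"offset":[0,0,-0.4],"rot":[0,0,0]},{"claw":0,"offset":[0,0,-0.2],"rot":[0,0,0]},{"claw":0,"offset":[0,0,-0.1],"rot":[0,0,0]},{"claw":0,"offset":[0,0,-0.1],"rot":[0,0,0]},{"claw":0,"offset":[0,0,-0.1],"rot":[0,0,0]},{"claw":0,"offset":[0,0,-0.05],"rot":[0,0,0]},{"claw":0,"offset":[0,0,0],"rot":[0,0,0]}]' 90
```

```text
clock: 12.75
tool_pos: [0.6591, 0.1248, 0.1239]
tcp_rot: [0.619, 0.786, -0.001, -0.001]
force: [-0.6, -0.1, -3.2]
width: 0.0234
grip_force: 89.2
clock: 13.58
tool_pos: [0.6578, 0.1274, 0.0411]
tcp_rot: [0.618, 0.786, 0.0, 0.0]
force: [-0.7, -0.7, -2.8]
width: 0.0236
grip_force: 89.2
```

```bash
python3 -m inch '[{"claw":0,"offset":[0,0,-0.03],"rot":[0,0,0]},{"claw":0,"offset":[0,0,-0.03],"rot":[0,0,0]},{"claw":0,"offset":[0,0,0],"rot":[0,0,0]},{"claw":0,"offset":[0,0,0],"rot":[0,0,0]},{"claw":0,"offset":[0,0,0],"rot":[0,0,0]},{"claw":0,"offset":[0,0,0],"rot":[0,0,0]},{"claw":0,"offset":[0,0,0],"rot":[0,0,0]},{"claw":0,"offset":[0,0,0],"rot":[0,0,0]},{"claw":0,"offset":[0,0,0],"rot":[0,0,0]},{"claw":0,"offset":[0,0,0],"rot":[0,0,0]}]' 90
```

```text
clock: 14.42
tool_pos: [0.6583, 0.1275, 0.0402]
tcp_rot: [0.618, 0.786, 0.001, 0.001]
force: [-3.7, 0.0, 5.5]
width: 0.0237
grip_force: 90.2
```

```bash
python3 -m inch '[{"claw":60,"offset":[0,0,0],"rot":[0,0,0]},{"claw":60,"offset":[0,0,0],"rot":[0,0,0]},{"claw":60,"offset":[0,0,0],"rot":[0,0,0]},{"claw":60,"offset":[0,0,0],"rot":[0,0,0]},{"claw":60,"offset":[0,0,0.3],"rot":[0,0,0]},{"claw":60,"offset":[0,0,0.6],"rot":[0,0,0]},{"claw":60,"offset":[0,0,0.8],"rot":[0,0,0]},{"claw":60,"offset":[0,0,0.5],"rot":[0,0,0]},{"claw":60,"offset":[-0.3,-0.05,0],"rot":[0,0,0]},{"claw":60,"offset":[-0.6,-0.1,0],"rot":[0,0,0]}]' 90
python3 -m inch '[{"claw":100,"offset":[-0.9,-0.15,0],"rot":[0,0,0]},{"claw":100,"offset":[-0.9,-0.15,0],"rot":[0,0,0]},{"claw":100,"offset":[-0.9,-0.15,0],"rot":[0,0,0]},{"claw":100,"offset":[-0.9,-0.15,0],"rot":[0,0,0]},{"claw":100,"offset":[-0.5,-0.1,0],"rot":[0,0,0]},{"claw":100,"offset":[-0.3,-0.07,0],"rot":[0,0,0]},{"claw":100,"offset":[0,0,-0.1],"rot":[0,0,0]},{"claw":100,"offset":[0,0,-0.1],"rot":[0,0,0]},{"claw":100,"offset":[0,0,0],"rot":[0,0,0]},{"claw":100,"offset":[0,0,0],"rot":[0,0,0]}]' 90
```

```text
clock: 15.25
tool_pos: [0.6236, 0.1216, 0.1297]
tcp_rot: [0.618, 0.786, 0.002, 0.002]
force: [-0.3, -0.3, 1.1]
width: 0.0511
grip_force: 0.0
clock: 16.08
tool_pos: [0.4463, 0.0907, 0.1183]
tcp_rot: [0.618, 0.786, -0.0, -0.0]
force: [-0.2, -0.1, 0.0]
width: 0.0854
grip_force: 0.0
```

```bash
python3 -m inch '[{"claw":100,"offset":[-0.1,0,-0.4],"rot":[0,0,0]},{"claw":100,"offset":[0,0,-0.7],"rot":[0,0,0]},{"claw":100,"offset":[0,0,-0.5],"rot":[0,0,0]},{"claw":100,"offset":[0,0,-0.35],"rot":[0,0,0]},{"claw":100,"offset":[0,0,-0.13],"rot":[0,0,0]},{"claw":0,"offset":[0,0,0],"rot":[0,0,0]},{"claw":0,"offset":[0,0,0],"rot":[0,0,0]},{"claw":0,"offset":[0,0,0],"rot":[0,0,0]},{"claw":0,"offset":[0,0,0],"rot":[0,0,0]},{"claw":0,"offset":[0,0,0],"rot":[0,0,0]}]' 80
python3 -m inch '[{"claw":0,"offset":[0,0,0],"rot":[0,0,0]},{"claw":0,"offset":[0,0,0],"rot":[0,0,0]},{"claw":0,"offset":[0,0,0],"rot":[0,0,0]},{"claw":0,"offset":[0,0,0.1],"rot":[0,0,0]},{"claw":0,"offset":[0,0,0.3],"rot":[0,0,0]},{"claw":0,"offset":[0,0,0.5],"rot":[0,0,0]},{"claw":0,"offset":[0,0,0.5],"rot":[0,0,0]},{"claw":0,"offset":[0,0,0.5],"rot":[0,0,0]},{"claw":0,"offset":[0,0,0.3],"rot":[0,0,0]},{"claw":0,"offset":[0,0,0.1],"rot":[0,0,0]}]' 80
```

```text
clock: 16.92
tool_pos: [0.4423, 0.0907, 0.0362]
tcp_rot: [0.618, 0.786, 0.001, 0.001]
force: [-0.0, -0.3, 5.5]
width: 0.0252
grip_force: 6.5
clock: 17.75
tool_pos: [0.4425, 0.0907, 0.1296]
tcp_rot: [0.618, 0.786, 0.001, 0.001]
force: [-0.3, 0.2, -1.5]
width: 0.0238
grip_force: 78.6
```

```bash
python3 -m inch '[{"claw":0,"offset":[0.26,-0.24,0],"rot":[0,0,0]},{"claw":0,"offset":[0.51,-0.48,0],"rot":[0,0,0]},{"claw":0,"offset":[0.66,-0.62,0],"rot":[0,0,0]},{"claw":0,"offset":[0.66,-0.62,0],"rot":[0,0,0]},{"claw":0,"offset":[0.66,-0.62,0],"rot":[0,0,0]},{"claw":0,"offset":[0.66,-0.62,0],"rot":[0,0,0]},{"claw":0,"offset":[0.66,-0.62,0],"rot":[0,0,0]},{"claw":0,"offset":[0.58,-0.55,0],"rot":[0,0,0]},{"claw":0,"offset":[0.36,-0.34,0],"rot":[0,0,0]},{"claw":0,"offset":[0.18,-0.17,0],"rot":[0,0,0]}]' 80
python3 -m inch '[{"claw":0,"offset":[0,0,-0.2],"rot":[0,0,0]},{"claw":0,"offset":[0,0,-0.5],"rot":[0,0,0]},{"claw":0,"offset":[0,0,-0.5],"rot":[0,0,0]},{"claw":0,"offset":[0,0,-0.4],"rot":[0,0,0]},{"claw":0,"offset":[0,0,-0.2],"rot":[0,0,0]},{"claw":0,"offset":[0,0,-0.1],"rot":[0,0,0]},{"claw":0,"offset":[0,0,-0.1],"rot":[0,0,0]},{"claw":0,"offset":[0,0,-0.1],"rot":[0,0,0]},{"claw":0,"offset":[0,0,-0.05],"rot":[0,0,0]},{"claw":0,"offset":[0,0,0],"rot":[0,0,0]}]' 80
```

```text
clock: 18.58
tool_pos: [0.65, -0.1077, 0.1244]
tcp_rot: [0.619, 0.786, -0.001, -0.001]
force: [-0.1, 0.0, -1.3]
width: 0.0238
grip_force: 78.8
clock: 19.42
tool_pos: [0.6494, -0.1046, 0.0415]
tcp_rot: [0.618, 0.786, 0.0, 0.0]
force: [-0.3, 0.3, -1.0]
width: 0.0236
grip_force: 78.9
```

```bash
python3 -m inch '[{"claw":0,"offset":[0,0,-0.03],"rot":[0,0,0]},{"claw":0,"offset":[0,0,-0.03],"rot":[0,0,0]},{"claw":0,"offset":[0,0,0],"rot":[0,0,0]},{"claw":0,"offset":[0,0,0],"rot":[0,0,0]},{"claw":0,"offset":[0,0,0],"rot":[0,0,0]},{"claw":0,"offset":[0,0,0],"rot":[0,0,0]},{"claw":0,"offset":[0,0,0],"rot":[0,0,0]},{"claw":0,"offset":[0,0,0],"rot":[0,0,0]},{"claw":0,"offset":[0,0,0],"rot":[0,0,0]},{"claw":0,"offset":[0,0,0],"rot":[0,0,0]}]' 80
```

```text
clock: 20.25
tool_pos: [0.6499, -0.1047, 0.0406]
tcp_rot: [0.618, 0.786, 0.0, 0.001]
force: [-2.4, 0.5, 6.1]
width: 0.0236
grip_force: 80.0
```

```bash
python3 -m inch '[{"claw":60,"offset":[0,0,0],"rot":[0,0,0]},{"claw":60,"offset":[0,0,0],"rot":[0,0,0]},{"claw":60,"offset":[0,0,0],"rot":[0,0,0]},{"claw":60,"offset":[0,0,0],"rot":[0,0,0]},{"claw":60,"offset":[0,0,0.3],"rot":[0,0,0]},{"claw":60,"offset":[0,0,0.6],"rot":[0,0,0]},{"claw":60,"offset":[0,0,0.8],"rot":[0,0,0]},{"claw":60,"offset":[0,0,0.6],"rot":[0,0,0]},{"claw":60,"offset":[-0.3,0.05,0],"rot":[0,0,0]},{"claw":60,"offset":[-0.6,0.1,0],"rot":[0,0,0]}]' 50
python3 -m inch '[{"claw":100,"offset":[-0.9,0.15,0],"rot":[0,0,0]},{"claw":100,"offset":[-0.9,0.15,0],"rot":[0,0,0]},{"claw":100,"offset":[-0.9,0.15,0],"rot":[0,0,0]},{"claw":100,"offset":[-0.8,0.1,0],"rot":[0,0,0]},{"claw":100,"offset":[-0.4,0.05,0],"rot":[0,0,0]},{"claw":100,"offset":[-0.24,0.05,0],"rot":[0,0,0]},{"claw":100,"offset":[0,0,0],"rot":[0,0,0]},{"claw":100,"offset":[0,0,0],"rot":[0,0,0]},{"claw":100,"offset":[0,0,0],"rot":[0,0,0]},{"claw":100,"offset":[0,0,0],"rot":[0,0,0]}]' 50
python3 - <<'E'
from h import *
d=cam("wrist")
W=pts(d);z=W[...,2];t=(z>.053)&(z<.066)&(np.hypot(W[...,0]-.448,W[...,1]+.0725)<.04)
P=W[t][:,:2].astype(np.float32);print(len(P),cv2.minEnclosingCircle(P) if len(P) else 0)
E
```

```text
clock: 21.08
tool_pos: [0.6152, -0.0991, 0.1344]
tcp_rot: [0.618, 0.786, 0.001, 0.003]
force: [-0.1, 0.1, -1.0]
width: 0.0513
grip_force: 0.0
clock: 21.92
tool_pos: [0.4484, -0.0728, 0.1312]
tcp_rot: [0.618, 0.786, 0.0, 0.0]
force: [1.0, -0.5, -0.1]
width: 0.0855
grip_force: 0.0
3434 ((0.44531893730163574, -0.07381856441497803), 0.021073533222079277)
```

```bash
python3 -m inch '[{"claw":100,"offset":[-0.03,0,-0.4],"rot":[0,0,0]},{"claw":100,"offset":[0,0,-0.7],"rot":[0,0,0]},{"claw":100,"offset":[0,0,-0.7],"rot":[0,0,0]},{"claw":100,"offset":[0,0,-0.4],"rot":[0,0,0]},{"claw":100,"offset":[0,0,-0.18],"rot":[0,0,0]},{"claw":0,"offset":[0,0,0],"rot":[0,0,0]},{"claw":0,"offset":[0,0,0],"rot":[0,0,0]},{"claw":0,"offset":[0,0,0],"rot":[0,0,0]},{"claw":0,"offset":[0,0,0],"rot":[0,0,0]},{"claw":0,"offset":[0,0,0],"rot":[0,0,0]}]' 50
python3 -m inch '[{"claw":0,"offset":[0,0,0],"rot":[0,0,0]},{"claw":0,"offset":[0,0,0],"rot":[0,0,0]},{"claw":0,"offset":[0,0,0.2],"rot":[0,0,0]},{"claw":0,"offset":[0,0,0.5],"rot":[0,0,0]},{"claw":0,"offset":[0,0,0.7],"rot":[0,0,0]},{"claw":0,"offset":[0,0,0.6],"rot":[0,0,0]},{"claw":0,"offset":[0,0,0.2],"rot":[0,0,0]},{"claw":0,"offset":[0,0,0],"rot":[0,0,0]},{"claw":0,"offset":[0.3,-0.05,0],"rot":[0,0,0]},{"claw":0,"offset":[0.5,-0.05,0],"rot":[0,0,0]}]' 50
```

```text
clock: 22.8
tool_pos: [0.4478, -0.0729, 0.0375]
tcp_rot: [0.618, 0.786, 0.001, 0.002]
force: [-0.2, -0.4, 6.0]
width: 0.0406
grip_force: 50.6
clock: 23.63
tool_pos: [0.4774, -0.0764, 0.1221]
tcp_rot: [0.618, 0.786, -0.001, -0.001]
force: [0.5, 0.1, -1.2]
width: 0.0407
grip_force: 50.8
```

```bash
python3 -m inch '[{"claw":0,"offset":[0.7,-0.1,0],"rot":[0,0,0]},{"claw":0,"offset":[0.7,-0.1,0],"rot":[0,0,0]},{"claw":0,"offset":[0.4,-0.05,0],"rot":[0,0,0]},{"claw":0,"offset":[0.13,0,0],"rot":[0,0,0]},{"claw":0,"offset":[0,0,-0.4],"rot":[0,0,0]},{"claw":0,"offset":[0,0,-0.7],"rot":[0,0,0]},{"claw":0,"offset":[0,0,-0.5],"rot":[0,0,0]},{"claw":0,"offset":[0,0,-0.2],"rot":[0,0,0]},{"claw":0,"offset":[0,0,-0.1],"rot":[0,0,0]},{"claw":0,"offset":[0,0,-0.04],"rot":[0,0,0]}]' 50
python3 -m inch '[{"claw":0,"offset":[0,0,-0.04],"rot":[0,0,0]},{"claw":0,"offset":[0,0,-0.04],"rot":[0,0,0]},{"claw":0,"offset":[0,0,0],"rot":[0,0,0]},{"claw":0,"offset":[0,0,0],"rot":[0,0,0]},{"claw":0,"offset":[0,0,0],"rot":[0,0,0]},{"claw":0,"offset":[0,0,0],"rot":[0,0,0]},{"claw":0,"offset":[0,0,0],"rot":[0,0,0]},{"claw":0,"offset":[0,0,0],"rot":[0,0,0]},{"claw":0,"offset":[0,0,0],"rot":[0,0,0]},{"claw":0,"offset":[0,0,0],"rot":[0,0,0]}]' 50
```

```text
clock: 24.47
tool_pos: [0.5552, -0.0865, 0.0456]
tcp_rot: [0.618, 0.786, -0.0, -0.001]
force: [0.5, -1.5, -1.2]
width: 0.0409
grip_force: 50.9
clock: 25.3
tool_pos: [0.5557, -0.0866, 0.0429]
tcp_rot: [0.618, 0.786, 0.0, 0.0]
force: [-0.5, -0.6, -0.9]
width: 0.0407
grip_force: 50.9
```

```bash
python3 -m inch '[{"claw":0,"offset":[0,0,-0.04],"rot":[0,0,0]},{"claw":0,"offset":[0,0,0],"rot":[0,0,0]},{"claw":70,"offset":[0,0,0],"rot":[0,0,0]},{"claw":70,"offset":[0,0,0],"rot":[0,0,0]},{"claw":70,"offset":[0,0,0],"rot":[0,0,0]},{"claw":70,"offset":[0,0,0],"rot":[0,0,0]},{"claw":70,"offset":[0,0,0.3],"rot":[0,0,0]},{"claw":70,"offset":[0,0,0.7],"rot":[0,0,0]},{"claw":70,"offset":[0,0,0.9],"rot":[0,0,0]},{"claw":70,"offset":[0,0,0.9],"rot":[0,0,0]}]' 50
python3 -m inch '[{"claw":70,"offset":[-0.8,0,0.3],"rot":[0,0,0]},{"claw":70,"offset":[-0.8,0,0.3],"rot":[0,0,0]},{"claw":70,"offset":[-0.8,0,0],"rot":[0,0,0]},{"claw":70,"offset":[-0.8,0,0],"rot":[0,0,0]},{"claw":70,"offset":[0,0,0],"rot":[0,0,0]},{"claw":70,"offset":[0,0,0],"rot":[0,0,0]},{"claw":70,"offset":[0,0,0],"rot":[0,0,0]},{"claw":70,"offset":[0,0,0],"rot":[0,0,0]},{"claw":70,"offset":[0,0,0],"rot":[0,0,0]},{"claw":70,"offset":[0,0,0],"rot":[0,0,0]}]' 50
python3 - <<'E'
from h import *
d=cam("top");save(d,"t3.png");W=pts(d);z=W[...,2]
B=((.6274,.12),13.8);Y=((.6183,-.109),8.3)
for n,(c,a),(bx,by),h in(("dark",B,(.032,0),.06),("stone",B,(-.058,-.031),.044),("collar",B,(-.058,.031),.044),("cork",Y,(.032,0),.06),("jar",Y,(-.058,.031),.064)):
    M=R.from_euler("z",a,degrees=True).as_matrix()[:2,:2]
    L=(W[...,:2]-c)@M
    t=(abs(L[...,0]-bx)<.035)&(abs(L[...,1]-by)<.03)&(abs(z-h)<.008)
    print(n,t.sum(),(L[t].mean(0)-[bx,by]).round(4),z[t].mean().round(4),z[t].std().round(4))
E
```

```text
clock: 26.13
tool_pos: [0.5552, -0.0865, 0.155]
tcp_rot: [0.618, 0.786, -0.0, -0.001]
force: [1.1, -0.8, 0.4]
width: 0.0595
grip_force: 0.0
clock: 26.97
tool_pos: [0.4283, -0.0866, 0.1773]
tcp_rot: [0.618, 0.786, -0.0, -0.0]
force: [-0.8, -0.6, -0.0]
width: 0.0595
grip_force: 0.0
dark 106 [ 0.0015 -0.001 ] 0.0602 0.0022
stone 191 [ 0.0031 -0.0021] 0.0443 0.0022
collar 242 [0.0035 0.0008] 0.0444 0.0021
cork 109 [0.0015 0.0004] 0.0603 0.0021
jar 283 [0.0013 0.0003] 0.0643 0.0018
```

View pics/t3.png

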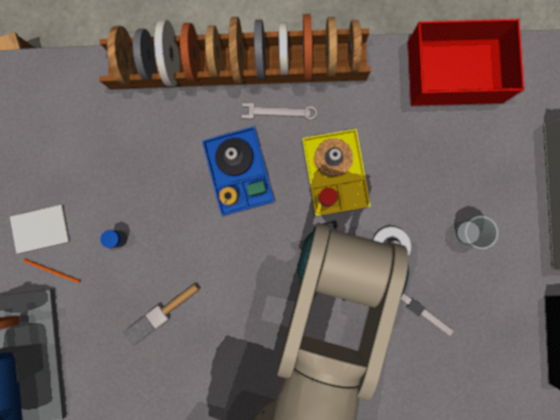

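All five parts are in their bays: dark wheel (234,156), cork wheel (333,156), collar (228,196), stone (257,187) and jar (327,198). Each is within 4 mm of its bay centre at the right height. The blue jar and tumbler haven't moved, and the white wheel is partly behind the arm but was never approached.

```bash
python3 -c "
from cell import bot
print(bot.job_done())"
```

```text
the job is handed in; nothing more can be done
None
```

Both kits are made up and the job is handed in: the final check put all five parts flat or upright in their bays, within 4 mm of centre, at about 27 s of the 120 s; the blue-lidded jar and tumbler had not moved, and the white wheel was partly hidden by the arm but never approached.

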